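# Set out the conical flasks for a titration

## Task

Set out the three empty conical flasks for the titration: stand the largest in the middle of the magnetic stirrer's plate, the middle-sized one in the middle of the balance pan and the smallest in the middle of the white tile. Keep them upright and set each one down gently, without dropping it, and leave the round flask, the beaker, the brown bottle and the white basin that stand among them where they are.

Things in the scene. Friction and masses are not known exactly. Their poses are not given: they have to be found in the camera images.
- flask_large: The largest of three empty, open conical flasks of clear glass with white graduation marks, loose, standing upright on the bench: flat round base 84 mm across, walls tapering evenly from 9 mm above the base to a straight neck 34 mm across that runs from 104 mm up to the rim at 145 mm (a thin bead at the rim). About 125 g, give or take a third. Origin at the centre of the underside, z up along its axis. Grip it across the neck from above.
- flask_medium: The middle-sized of three empty, open conical flasks of clear glass with white graduation marks, loose, standing upright on the bench: flat round base 69 mm across, walls tapering evenly from 9 mm above the base to a straight neck 28 mm across that runs from 80 mm up to the rim at 118 mm (a thin bead at the rim). About 80 g, give or take a third. Origin at the centre of the underside, z up along its axis. Grip it across the neck from above.
- flask_small: The smallest of three empty, open conical flasks of clear glass with white graduation marks, loose, standing upright on the bench: flat round base 49 mm across, walls tapering evenly from 9 mm above the base to a straight neck 22 mm across that runs from 54 mm up to the rim at 85 mm (a thin bead at the rim). About 40 g, give or take a third. Origin at the centre of the underside, z up along its axis. Grip it across the neck from above.
- stirrer: Magnetic stirrer with a flat square white ceramic plate, 150 x 150 mm, its top 92 mm above the bench. The grey housing below, 165 mm wide and 72 mm high, reaches 78 mm to -x and 168 mm to +x of the plate's middle; two round knobs on its +x end. Origin on the bench exactly below the middle of the plate, z up, +x towards the knobs. Fixed in place in an episode, but its place and yaw change from start to start.
- balance: Electronic top-pan balance with a flat round steel pan, 125 mm across, its top 70 mm above the bench. The white housing below, 185 mm wide and 52 mm high, reaches 83 mm to -x and 153 mm to +x of the pan's middle; display and keys lie on the +x part, below the pan's level (58 mm). Origin on the bench exactly below the middle of the pan, z up, +x towards the display. Fixed in place in an episode, but its place and yaw change from start to start.
- tile: Plain white glazed tile lying flat on the bench, 150 x 150 mm, 8 mm thick. Origin at the centre of its underside, on the bench, z up, x and y along its edges. Fixed in place in an episode, but its place and yaw change from start to start.
- round_flask: Bystander, not to be moved: flat-bottomed round flask of clear glass, with a ball-shaped body 66 mm across and a neck 24 mm across, 112 mm high, loose. Origin at the centre of the underside.
- beaker: Bystander, not to be moved: open glass beaker, slightly tapered, 60 mm across the rim, 85 mm high, loose. Origin at the centre of the underside.
- reagent_bottle: Bystander, not to be moved: brown glass reagent bottle with a red stopper, 56 mm across, 110 mm high, loose. Origin at the centre of the underside.
- basin: Bystander, not to be moved: small white porcelain evaporating basin (bowl), 64 mm across the rim, 26 mm high, loose. Origin at the centre of the underside.
Things that resemble listed ones, but are neither listed nor needed, are in the scene too. Leave any yellow look-alike of the flask_small alone.

How it is judged (in metres and radians):
At the end, for the whole second after the job is handed in: Largest flask on the stirrer plate, middle-sized on the balance pan, smallest on the tile: each within 15 mm of its middle, on the surface, upright (4.5 degrees), released, at rest. Other glassware and basin upright, within 30 mm of where they stood (horizontal distance between flask_large and stirrer below 0.015 m and z of flask_large in the frame of stirrer between 0.088 and 0.097 m and angle between each of flask_large, flask_medium, flask_small's own z axis and vertical below 0.08 rad and linear speed of each of flask_large, flask_medium, flask_small below 0.02 m/s and angular speed of each of flask_large, flask_medium, flask_small below 0.2 rad/s and contact force between the fingers and flask_large below 0.05 N and horizontal distance between flask_medium and balance below 0.015 m and z of flask_medium in the frame of balance between 0.066 and 0.075 m and contact force between the fingers and flask_medium below 0.05 N and horizontal distance between flask_small and tile below 0.015 m and z of flask_small in the frame of tile between 0.004 and 0.013 m and contact force between the fingers and flask_small below 0.05 N and distance of each of round_flask, beaker, reagent_bottle, basin from where it was at the start of the episode below 0.03 m and angle between each of round_flask, beaker, reagent_bottle, basin's own z axis and vertical below 0.1 rad); the robot touches nothing.
It fails at once if a conical flask is tipped over (leans more than 40 degrees) (angle between any of flask_large, flask_medium, flask_small's own z axis and vertical above 0.7 rad).
It fails at once if a conical flask is dropped or thrown (moves faster than 0.5 m/s while no finger touches it) ((linear speed of flask_large above 0.5 m/s and contact force between the fingers and flask_large below 0.02 N) or (linear speed of flask_medium above 0.5 m/s and contact force between the fingers and flask_medium below 0.02 N) or (linear speed of flask_small above 0.5 m/s and contact force between the fingers and flask_small below 0.02 N)).
It fails at once if the round flask, the beaker, the brown bottle or the basin is pushed more than 30 mm from its place or knocked over (distance of any of round_flask, beaker, reagent_bottle, basin from where it was at the start of the episode above 0.03 m or angle between any of round_flask, beaker, reagent_bottle, basin's own z axis and vertical above 0.5 rad).
It also fails if it takes over 96 s, if anything falls off the work surface, if the arm or the gripper's body presses on something with over 40 N, if the wrist force passes 120 N, or if a joint passes its speed limit or range.

## Robot

A 6-joint arm with a two-finger parallel gripper is mounted at the origin on the work surface. World frame = base frame: x ahead of the robot, y to its left, z up, the work surface at z = 0. Lengths are in mm, angles in rad, forces in N, time in s.
With the tool pointing down it reaches from about 350 to 975 mm from the base axis. Payload 7.1 kg.
Tool frame: the origin (TCP) lies on the front face of the gripper's body, between the roots of the fingers; the fingertips stand 80 mm ahead of it and the grasp point (between the pads) lies 61 mm ahead of it (env.tips_ahead is the distance from the TCP to the fingertips, in mm); z points along the fingers, y is the direction in which the jaws open and shut (so a half turn about z gives the same grasp; the last joint's range is limited). The gripper opens to 88 mm and grips with 3 to 60 N. Pads are 20 mm wide; open, the fingers measure 115 mm over their backs; the gripper's body (75 mm by 178 mm) begins 61 mm behind the grasp point.
Start: joints at [1.305, 0.423, 1.63, -0, 1.089, -0.019], TCP at [152.658, 606.054, 302.675] pointing down, gripper open.
Joint ranges: [-3, 3], [-0.9, 2.11], [0.09, 2.58], [-1.31, 4.45], [0.11, 2.69], [-2.54, 2.54]. Speed limits (rad/s): [2.39, 2.39, 3.01, 3.14, 3.14, 3.14].

## Interface

Orientations are given as a unit quaternion [x, y, z, w].
In Python, from station import env, set_gripper, viewer, workorder gives the robot as it stands. Calls block until the motion is done:
- env.reach(position, orientation): joint-space move of the TCP to a pose.
- env.move_l(position, rot=None, rate=150, f_stop=None): straight line of the TCP; rot=None keeps the orientation; rate is the mean speed in mm/s. With f_stop (N) it stops when the force on the tool has changed by that much, and returns True; else False.
- env.move_joints(angles): joint-space move.
- set_gripper(opening): finger opening in mm; the grip force is fixed at half the most; returns when the fingers have stopped.
- env.hold(seconds).
- env.ik(position, orientation): joint angles nearest the present ones, or None.
- env.read_state(): the state.
- viewer.camera(name): name is "scene" or "side" or "wrist"; returns the picture (480x640x3 uint8, blue, green, red); there is no depth.
- viewer.camera_params(name): a dict with "fx", "fy", "cx", "cy" (pixels), "pose" (4x4, takes a point from camera to world coordinates); the wrist camera has in their place "tool_from_camera" (4x4, takes a point from camera to tool coordinates, whose origin is the TCP and whose axes are the flange's). Camera axes: x right, y up, looking along -z (the intrinsics and any distortion apply to the point x, -y, -z); pixel columns grow to the right and rows downward; lengths in mm; the calibration is good to about 2 mm. A picture is of the moment at which its call begins: read the wrist's pose just before it. camera_params takes no time and is no camera call.
A pose or a line that the arm cannot do raises env.IKError and nothing moves.
- workorder.sign_off(): hands the job in, once; it reports no verdict.
The state is a dict: "time_s": time; "qpos": joint angles; "dq": joint speeds; "tau": joint torques, N m; "tool_pos": TCP position; "orientation": TCP orientation; "force": force on the tool from outside, world axes, zero at the start; "wrist_torque": the same for the moment, N m; "width": finger opening in mm.
Only numpy, scipy, OpenCV 4.12 (cv2) and the standard library are available. Lean on these libraries where they do the work, as an engineer would, in place of code of your own. Each camera call takes 0.05 s, during which the arm holds its last target.

## Working session

There is one attempt and no reset: what is moved stays moved. The work goes in short steps, each a Python script; the robot and the scene stay as the last script left them, time stands still between calls to the robot, and variables do not carry over. Pictures are saved under pics/ and viewed, and the job is handed in when it is done.

```bash
ls; mkdir -p pics; python3 - <<'E'
from station import env, viewer
import cv2, numpy as np
np.set_printoptions(precision=4,suppress=True)
for n in ("scene","side","wrist"):
    cv2.imwrite(f"pics/{n}0.png",viewer.camera(n)); print(n,viewer.camera_params(n))
s=env.read_state(); print(s)
E
```

```text
pics
scene {'fx': 484.1271834767646, 'fy': 484.1271834767646, 'cx': 311.5708529297151, 'cy': 238.39047438950223, 'pose': array([[   0.3977,   -0.7786,    0.4854,  958.229 ],
       [   0.9174,    0.3306,   -0.2214, -229.4644],
       [   0.0119,    0.5334,    0.8458,  822.7698],
       [   0.    ,    0.    ,    0.    ,    1.    ]])}
side {'fx': 584.8278737708746, 'fy': 584.8278737708746, 'cx': 305.1408892536612, 'cy': 236.07457994317306, 'pose': array([[    0.9831,     0.1121,    -0.1447,   331.4402],
       [   -0.1827,     0.652 ,    -0.7359, -1038.557 ],
       [    0.0119,     0.7499,     0.6615,   920.4414],
       [    0.    ,     0.    ,     0.    ,     1.    ]])}
wrist {'fx': 368.5365941577197, 'fy': 368.5365941577197, 'cx': 318.7480940958919, 'cy': 246.98805672021555, 'tool_from_camera': array([[  0.0007,   0.9599,   0.2803,  77.0786],
       [  1.    ,  -0.0001,  -0.0022,  -0.0343],
       [ -0.0021,   0.2803,  -0.9599, -83.0375],
       [  0.    ,   0.    ,   0.    ,   1.    ]])}
{'time_s': 0.15, 'qpos': array([ 1.305 ,  0.4236,  1.6305,  0.    ,  1.0886, -0.019 ]), 'dq': array([ 0.0003, -0.0035, -0.0028, -0.0012, -0.0002, -0.0011]), 'tau': array([  0.0005, -54.498 , -27.3922,   0.0645,   0.0204,  -0.0001]), 'tool_pos': array([152.5708, 605.7577, 302.1124]), 'orientation': array([ 0.1231,  0.9924, -0.0006, -0.0001]), 'force': array([ 0.3262,  0.6607, -0.2609]), 'wrist_torque': array([ 0.0621, -0.0236,  0.0094]), 'width': 87.67768474300543}
```

View pics/scene0.png

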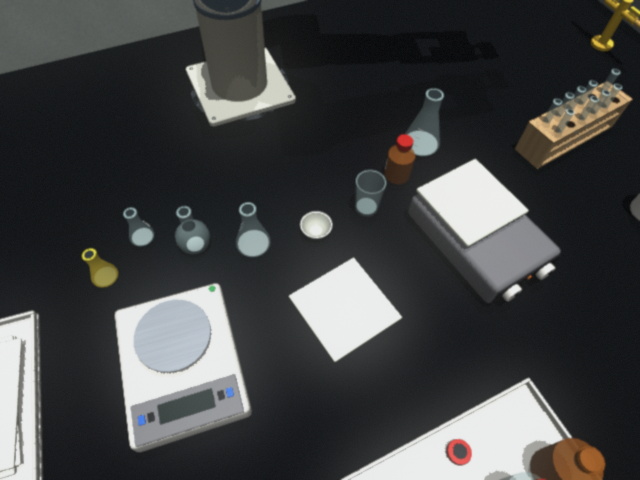

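View pics/side0.png

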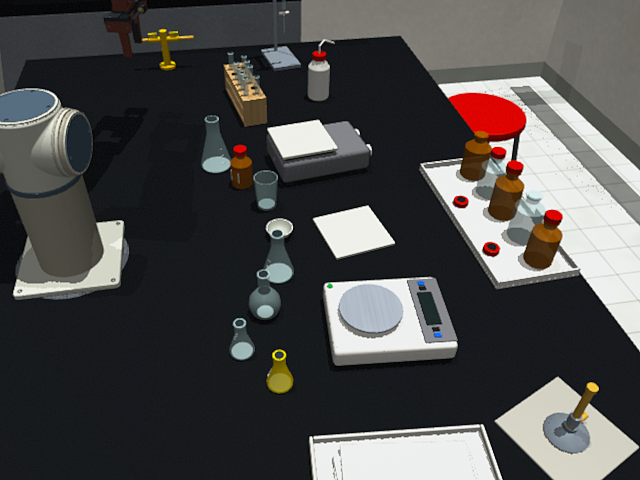

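View pics/wrist0.png

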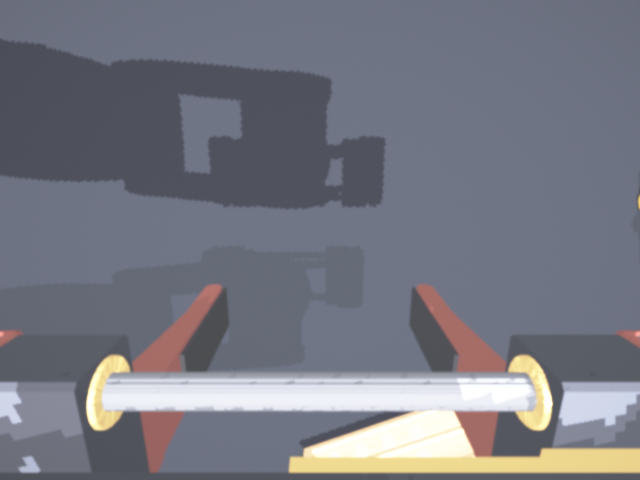

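Scene shows the candidates. The large flask's rim is at scene (434,95), in front of the brown bottle. The medium one is at (248,210). The small one is at (130,213). The round flask at (184,213) and the yellow look-alike at (90,255) both have to stay put. I'll crop closer to check.

```bash
python3 - <<'E'
import cv2,numpy as np
a=cv2.imread("pics/scene0.png");b=cv2.imread("pics/side0.png")
def crop(im,x,y,w,h,k): return cv2.resize(im[y:y+h,x:x+w],None,fx=k,fy=k,interpolation=cv2.INTER_CUBIC)
cv2.imwrite("pics/c1.png",crop(a,80,195,200,100,4))
cv2.imwrite("pics/c2.png",np.hstack([crop(a,350,80,100,140,4),crop(b,190,105,100,140,4)]))
cv2.imwrite("pics/c3.png",crop(b,220,220,100,150,4))
E
```

```text
(no output)
```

View pics/c1.png

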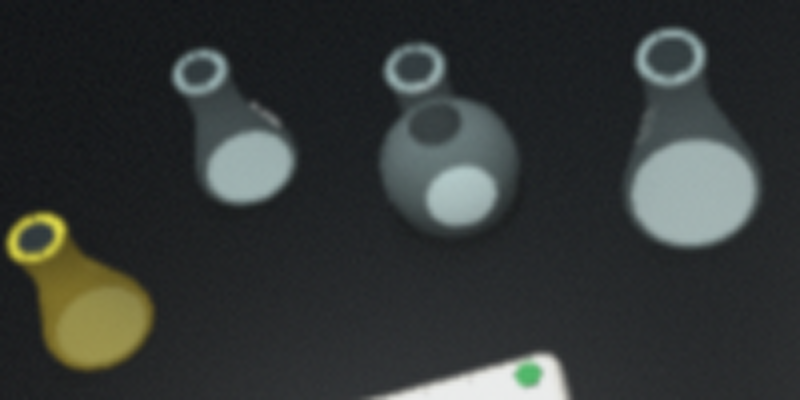

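View pics/c2.png

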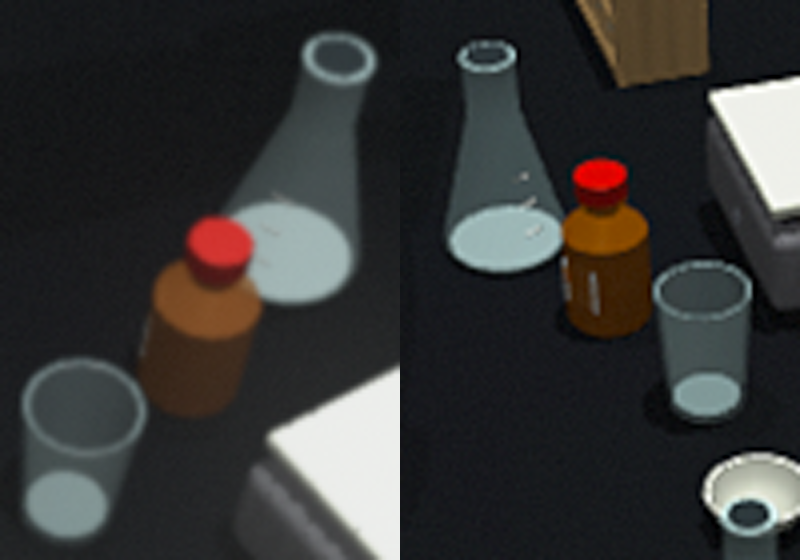

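View pics/c3.png

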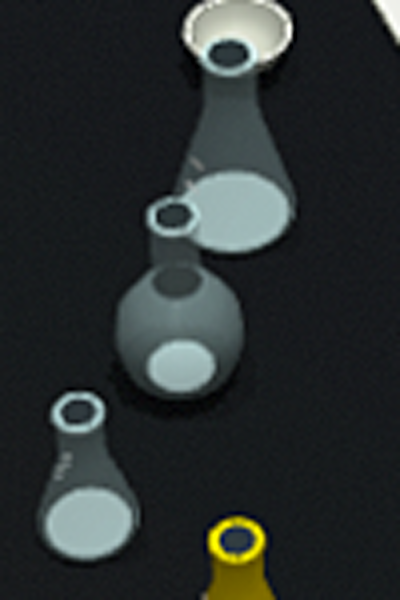

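```bash
cat > h.py <<'E'
import numpy as np,cv2
from station import env,set_gripper,viewer,workorder
np.set_printoptions(precision=1,suppress=True)
def ray(p,pose,u,v):
    d=np.array([(u-p["cx"])/p["fx"],-(v-p["cy"])/p["fy"],-1.]); return pose[:3,3],pose[:3,:3]@d
def onz(name,u,v,z):
    p=viewer.camera_params(name); o,d=ray(p,p["pose"],u,v); return (o+d*(z-o[2])/d[2])
def wristpose(s):
    from scipy.spatial.transform import Rotation as R
    T=np.eye(4);T[:3,:3]=R.from_quat(s["orientation"]).as_matrix();T[:3,3]=s["tool_pos"]
    return T@viewer.camera_params("wrist")["tool_from_camera"]
E
python3 - <<'E'
from h import *
pts={"L":(145,(435,94.75),(211.75,119)),"M":(118,(247.75,209.25),(277.5,234.25)),"S":(85,(130,213.25),(239.5,323.25)),
"round":(112,(183.75,212.25),(263.5,274)),"yellow":(85,(89.25,254.5),(279.25,355)),
"beaker":(85,(371.2,181.5),(190+(703-400)/4,105+290/4)),"bottle":(110,(405.5,140),(190+200/4,105+171/4))}
for k,(z,a,b) in pts.items(): print(k,onz("scene",*a,z)[:2],onz("side",*b,z)[:2])
print("basin",onz("scene",316,225,26))
for n,seeds in (("scene",{"tile":((345,308),8),"stir":((470,200),92)}),("side",{"tile":((353,230),8),"stir":((300,140),92)})):
    im=cv2.imread(f"pics/{n}0.png")
    for k,(s,z) in seeds.items():
        g=cv2.cvtColor(im,cv2.COLOR_BGR2GRAY); m=(g>175).astype(np.uint8)
        _,lab=cv2.connectedComponents(m); c=(lab==lab[s[1],s[0]]).astype(np.uint8)
        cs,_=cv2.findContours(c,0,2); h=max(cs,key=cv2.contourArea)
        w=np.array([onz(n,x,y,z)[:2] for x,y in h[:,0]],np.float32)
        print(n,k,cv2.minAreaRect(w))
E
python3 - <<'E'
import cv2,numpy as np
a=cv2.imread("pics/scene0.png");b=cv2.imread("pics/side0.png")
r=lambda im,x,y,w,h,k: cv2.resize(im[y:y+h,x:x+w],None,fx=k,fy=k,interpolation=cv2.INTER_CUBIC)
cv2.imwrite("pics/c4.png",np.hstack([r(a,120,285,100,100,4),r(b,325,275,100,100,4)]))
E
```

```text
L [349.2 318.5] [346.8 314.5]
M [ 452.7 -125.4] [ 451.4 -130.4]
S [ 352.8 -324.1] [ 350.5 -327.6]
round [ 410.1 -232. ] [ 408.2 -235. ]
yellow [ 413.1 -408.5] [ 411.9 -411.4]
beaker [459.9 122.9] [459.1 118.9]
bottle [408.9 223. ] [408.3 221.9]
basin [475.6  -0.3  26. ]
scene tile ((648.5017700195312, -19.258255004882812), (148.39068603515625, 148.5347900390625), 10.164037704467773)
scene stir ((577.0175170898438, 274.90899658203125), (148.08865356445312, 148.0615692138672), 7.908438682556152)
side tile ((647.1504516601562, -20.93920135498047), (149.00929260253906, 150.5655975341797), 10.157755851745605)
side stir ((575.2300415039062, 272.7520751953125), (149.27899169921875, 151.3542022705078), 8.059808731079102)
```

View pics/c4.png

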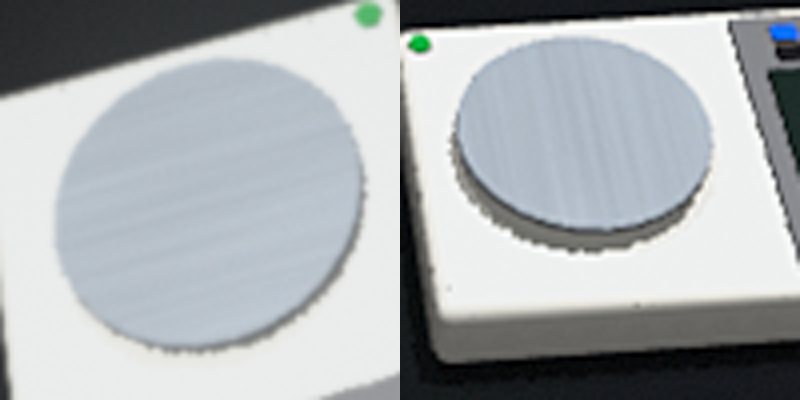

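Both fixed cameras agree to within about 4 mm, and the plate and tile sizes come out right. I chose by description and the crops confirm it: the clear cones with white marks are large, medium and small, and neither the ball flask nor the yellow one is a target. Next I'll go above the large flask and check with the wrist camera.

```bash
cat >> h.py <<'E'
def q(th):
    f=(np.radians(th)+np.pi/2)/2; return np.array([np.cos(f),np.sin(f),0,0])
def project_wrist(s,P):
    p=viewer.camera_params("wrist"); c=np.linalg.inv(wristpose(s))@np.append(P,1)
    return p["cx"]+p["fx"]*c[0]/-c[2], p["cy"]-p["fy"]*c[1]/-c[2]
def look(name,P=None):
    s=env.read_state(); im=viewer.camera("wrist").copy()
    if P is not None:
        u=project_wrist(s,P); print("pred",u,s["tool_pos"],s["time_s"])
        cv2.drawMarker(im,(int(u[0]),int(u[1])),(0,0,255),0,12,1)
    cv2.imwrite(f"pics/{name}.png",im)
L=np.array([348,316.5]);M=np.array([452,-128.]);S=np.array([351.7,-326.])
ST=np.array([576.1,273.8]);TI=np.array([647.8,-20.])
BA=(onz("scene",172.25,335.75,70)[:2]+onz("side",371,308.5,70)[:2])/2
E
python3 - <<'E'
from h import *
print(BA,onz("scene",172.25,335.75,70),onz("side",371,308.5,70))
set_gripper(65)
env.reach([*L,320],q(33))
look("w1",[*L,145]); print(env.read_state()["qpos"])
E
```

```text
[ 606.8 -318.6] [ 609.3 -315.3   70. ] [ 604.3 -321.9   70. ]
pred (np.float64(317.6811628004908), np.float64(250.53764683603654)) [348.  317.2 320.1] 2.0333
[0.7 0.2 1.9 0.  1.  0.1]
```

View pics/w1.png

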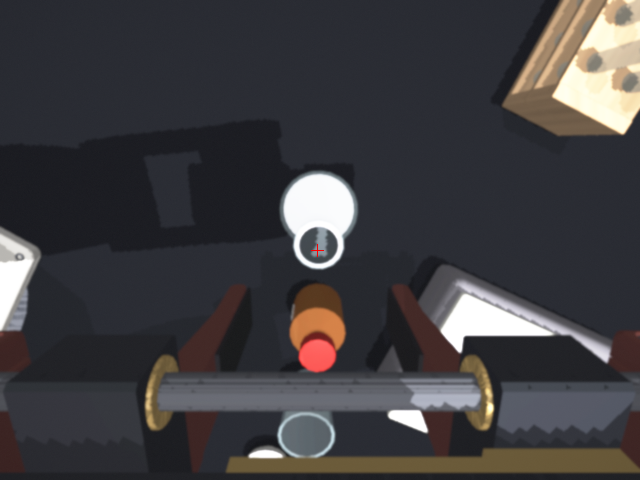

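Wrist view: the rim centre is at (318,245), 5 px (about 4 mm) above my prediction. That's consistent with the scene camera, so I'll use a blended position and grasp.

```bash
python3 - <<'E'
from h import *
L=np.array([347.3,318.5])
env.move_l([*L,230],q(33)); env.move_l([*L,187],rate=80,f_stop=6)
set_gripper(20); s=env.read_state(); print(s["width"],s["force"],s["tool_pos"])
env.move_l([*L,345],rate=150); s=env.read_state(); print(s["width"],s["force"],s["time_s"])
env.reach([*ST,345],q(33)); look("w2",[*ST,92])
E
```

```text
33.777476746615164 [-1.  -0.5  3. ] [347.3 318.5 187.1]
33.360427878907494 [-0.4  0.2 -2. ] 5.3083
pred (np.float64(319.6691472299551), np.float64(226.9727646041674)) [575.  274.  344.4] 6.2333
```

View pics/w2.png

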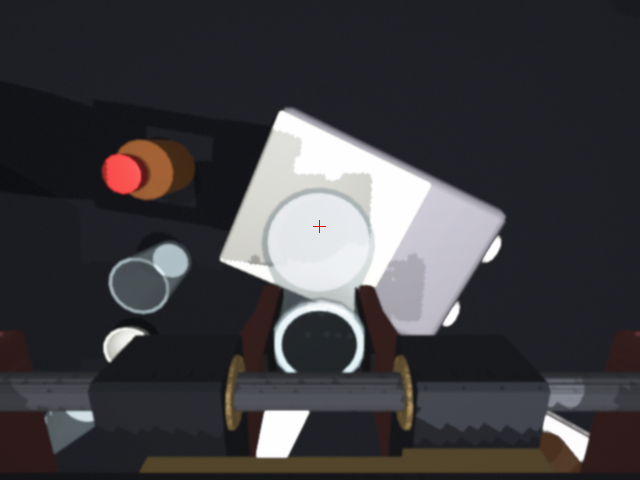

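```bash
python3 - <<'E'
import cv2
a=cv2.imread("pics/w2.png"); cv2.imwrite("pics/c5.png",cv2.resize(a[95:345,210:450],None,fx=2.4,fy=2.4,interpolation=cv2.INTER_CUBIC))
E
```

```text
(no output)
```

View pics/c5.png

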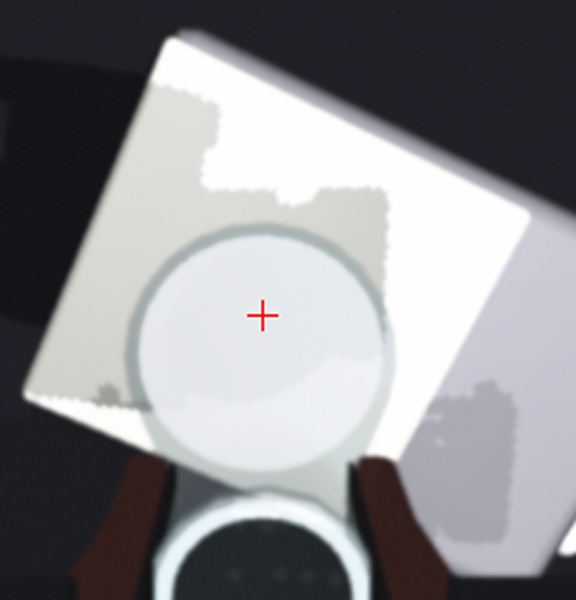

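```bash
cat >> h.py <<'E'
def wonz(s,u,v,z):
    o,d=ray(viewer.camera_params("wrist"),wristpose(s),u,v); return (o+d*(z-o[2])/d[2])[:2]
E
python3 - <<'E'
from h import *
s=env.read_state(); print(s["tool_pos"])
c=[wonz(s,u,v,92) for u,v in ((280,110.4),(431.3,184.6),(219.6,259.6))]
print(c,(c[1]+c[2])/2,[np.linalg.norm(c[0]-c[1]),np.linalg.norm(c[0]-c[2]),np.linalg.norm(c[1]-c[2])])
E
```

```text
[574.7 274.3 344.7]
[array([491.6, 341.3]), array([639.1, 362.1]), array([513.2, 194.9])] [576.1 278.5] [np.float64(149.01205037372276), np.float64(147.92526845275555), np.float64(209.3152781788261)]
```

```bash
python3 - <<'E'
from h import *
T=np.array([576.3,276.0])
s=env.read_state(); p=s["tool_pos"]; print("rim pred",project_wrist(s,[p[0],p[1],p[2]-187+145]),"base pred",project_wrist(s,[p[0],p[1],p[2]-187]))
env.move_l([*T,187+92+8],rate=120)
env.hold(.2)
r=env.move_l([*T,187+92-3],rate=20,f_stop=3); s=env.read_state(); print(r,s["tool_pos"],s["force"],s["time_s"])
look("w3",[*T,92])
E
```

```text
rim pred (np.float64(318.6644481782498), np.float64(348.75281912984894)) base pred (np.float64(318.61670238801963), np.float64(245.3187809587709))
True [576.2 275.9 278.9] [-0.5  0.3  2.5] 7.5583
pred (np.float64(318.5656645159137), np.float64(245.154228712338)) [576.2 275.9 278.9] 7.5583
```

View pics/w3.png

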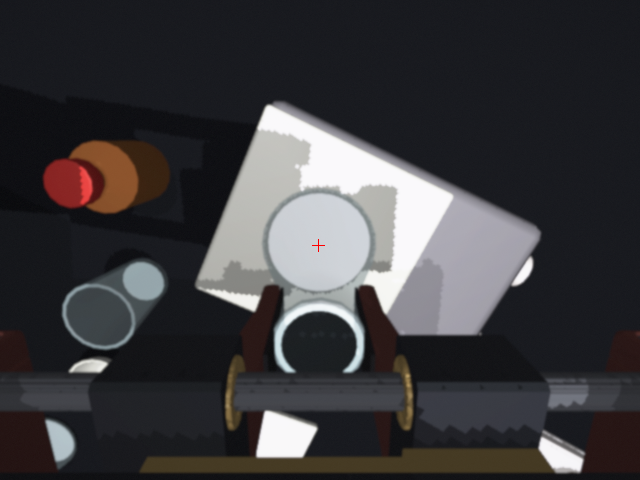

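```bash
python3 - <<'E'
import cv2
a=cv2.imread("pics/w3.png"); cv2.imwrite("pics/c6.png",cv2.resize(a[90:350,185:475],None,fx=2.2,fy=2.2,interpolation=cv2.INTER_CUBIC))
from h import *
s=env.read_state()
c=[wonz(s,u,v,92) for u,v in ((268,104),(453,196),(196,287))]
print((c[1]+c[2])/2,wonz(s,319,241,93),[np.linalg.norm(c[0]-c[1]),np.linalg.norm(c[0]-c[2])])
E
```

```text
[576.3 277.9] [574.6 279.1] [np.float64(147.47005935314098), np.float64(148.3272867415377)]
```

View pics/c6.png

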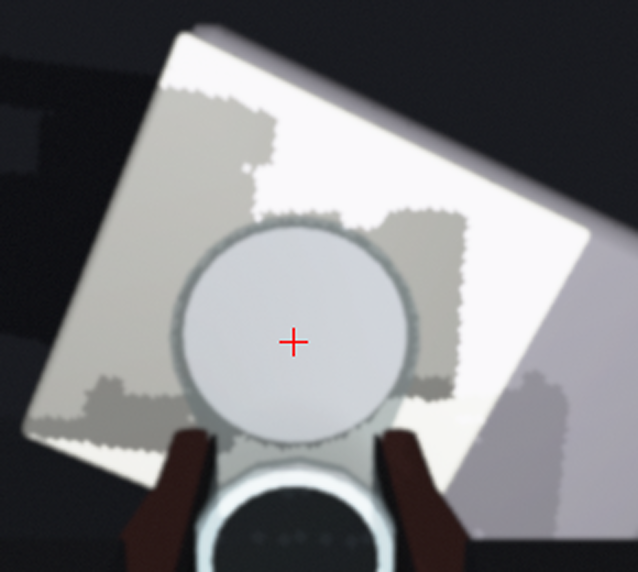

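The crop shows the base circle within about 2 mm of the plate centre, and contact came at the expected height. I'll release and go on to the medium flask.

```bash
python3 - <<'E'
from h import *
set_gripper(65); env.hold(.2)
s=env.read_state();p=s["tool_pos"]
env.move_l([p[0],p[1],400],rate=150)
look("w4",[576,276,92])
env.reach([*M,320],q(0)); look("w5",[*M,118]); print(env.read_state()["qpos"])
E
```

```text
pred (np.float64(319.8458523577813), np.float64(214.64718593184003)) [575.4 275.6 398.9] 9.4417
pred (np.float64(317.6674239749471), np.float64(240.53739992775758)) [ 452.7 -127.6  320.3] 11.075
[-0.3  0.2  1.9  0.   1.  -0.3]
```

View pics/w4.png

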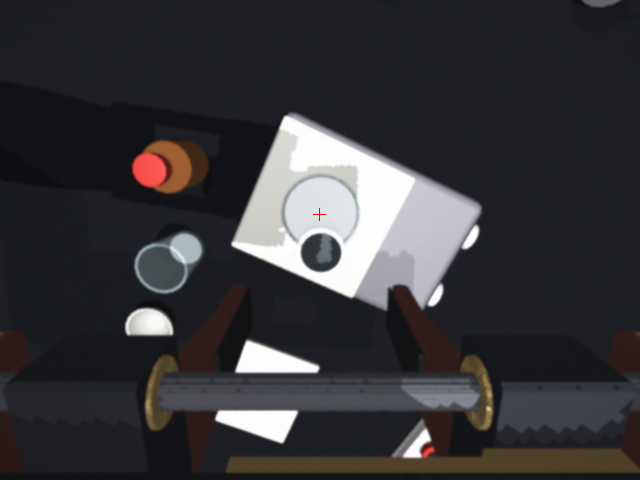

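View pics/w5.png

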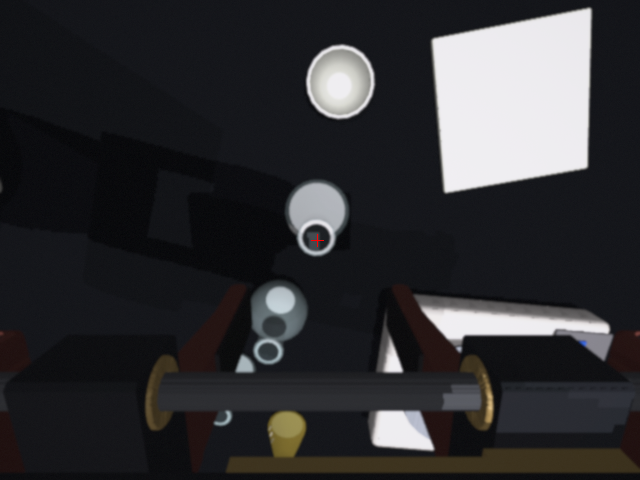

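Wrist views: the large flask stands at the plate centre (base at (320,212), plate centre about (322,212)). The medium flask's rim is at (317,238), within 2 mm of my prediction. I'll grasp it.

```bash
python3 - <<'E'
from h import *
M=np.array([452,-127.]); h=101+61
env.move_l([*M,h+45],q(0)); env.move_l([*M,h],rate=80,f_stop=6)
set_gripper(14); s=env.read_state(); print(s["width"],s["force"],s["tool_pos"])
env.move_l([*M,h+150],rate=150); s=env.read_state(); print(s["width"],s["force"])
env.reach([*BA,h+150],q(-30)); env.hold(.2); look("w6",[*BA,70]); print(env.read_state()["qpos"])
E
```

```text
27.781422227967383 [0.2 0.5 0.2] [ 452. -127.  162.]
27.70395951787632 [ 0.2  0.6 -1.3]
pred (np.float64(319.89989363242233), np.float64(229.37980228865965)) [ 606.5 -317.4  312.5] 15.725
[-0.5  0.5  1.5  0.   1.2  0. ]
```

View pics/w6.png

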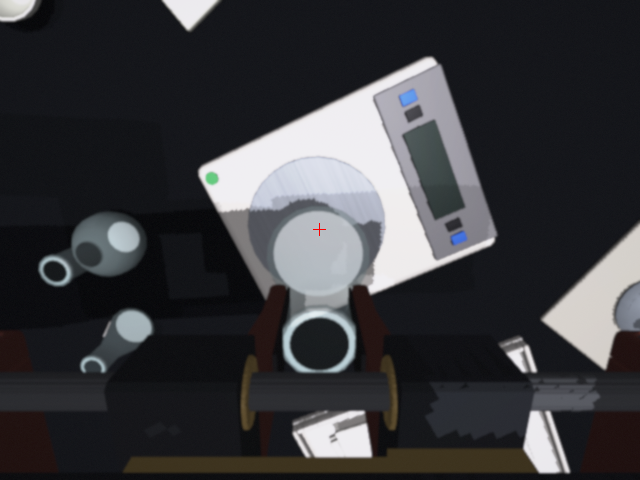

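```bash
python3 - <<'E'
from h import *
s=env.read_state()
def ext(c):
    a=np.linspace(0,2*np.pi,360); P=np.array([project_wrist(s,[c[0]+62.5*np.cos(t),c[1]+62.5*np.sin(t),70]) for t in a]); return P.min(0),P.max(0)
print(ext(BA)); 
im=cv2.imread("pics/w6.png"); cv2.imwrite("pics/c7.png",cv2.resize(im[140:300,230:400],None,fx=3.5,fy=3.5,interpolation=cv2.INTER_CUBIC))
E
```

```text
(array([250.7, 158.5]), array([388.7, 293. ]))
```

View pics/c7.png

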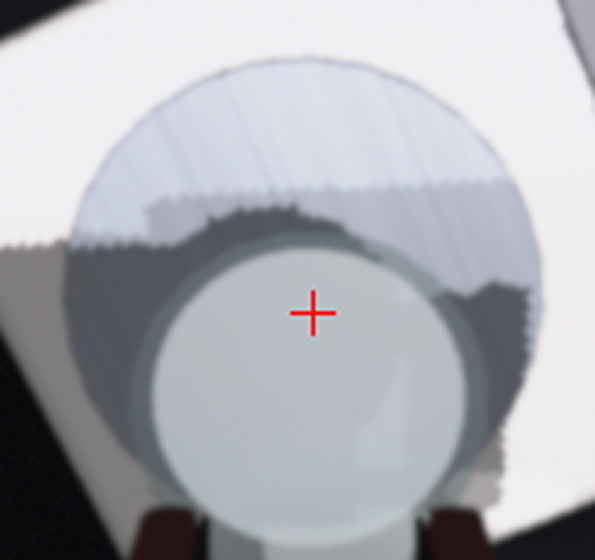

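Wrist view: the pan spans columns 248–385 with its top at row 156, about 3 mm from my estimate. I'll shift the target slightly and set the flask down.

```bash
python3 - <<'E'
from h import *
T=np.array([605.4,-316.6]); h=162
env.move_l([*T,h+70+8],rate=120); env.hold(.2)
r=env.move_l([*T,h+70-3],rate=20,f_stop=3); s=env.read_state(); print(r,s["tool_pos"],s["force"],s["time_s"])
set_gripper(58); env.hold(.2); s=env.read_state();p=s["tool_pos"]
env.move_l([p[0],p[1],380],rate=150); env.hold(.2); look("w7",[*T,70])
env.reach([*S,320],q(0)); look("w8",[*S,85]); print(env.read_state()["qpos"])
E
```

```text
True [ 605.1 -316.4  231.7] [-0.6  1.3  4.9] 17.175
pred (np.float64(320.619647880733), np.float64(214.2795453726959)) [ 604.8 -316.2  378.9] 19.375
pred (np.float64(317.2572534353266), np.float64(229.3726175931071)) [ 352.6 -326.6  320.6] 20.4417
[-0.8  0.2  1.9  0.   1.  -0.8]
```

View pics/w7.png

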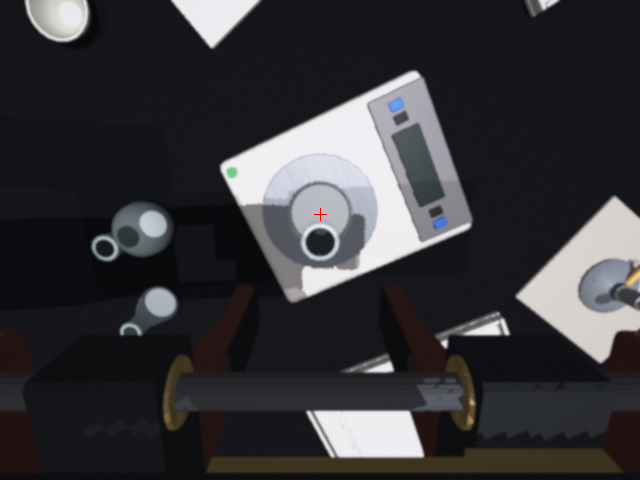

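View pics/w8.png

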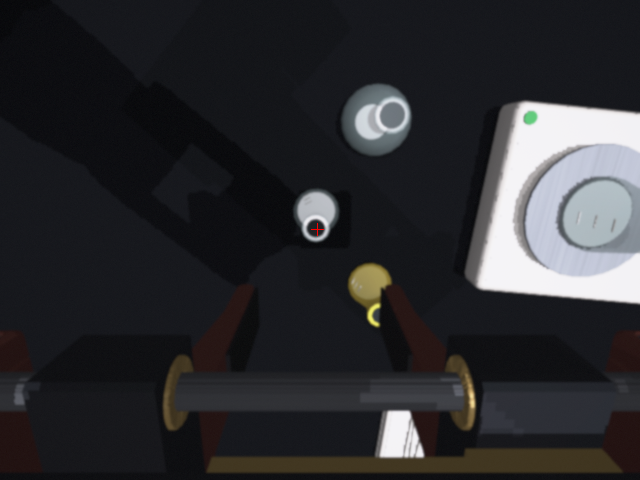

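The medium flask is centred on the pan: base at (320,212), pan centre about (320,211). The small clear flask's rim at (316,228) matches my prediction, and the yellow one at (377,315) is well clear. I'll grasp the small one.

```bash
python3 - <<'E'
from h import *
h=71+61
env.move_l([*S,h+45],q(0)); env.move_l([*S,h],rate=80,f_stop=6)
set_gripper(10); s=env.read_state(); print(s["width"],s["force"],s["tool_pos"])
env.move_l([*S,h+160],rate=150); s=env.read_state(); print(s["width"],s["force"])
env.reach([*TI,h+160],q(10)); env.hold(.2); look("w9",[*TI,8]); s=env.read_state();print(s["width"],s["qpos"],s["time_s"])
E
```

```text
21.502593619760955 [-0.8  0.5  0.7] [ 351.7 -326.   132. ]
21.4757453920209 [ 0.4  0.3 -0.2]
pred (np.float64(318.9013237180372), np.float64(217.99071171094522)) [647.6 -21.1 292.2] 25.9417
21.886804641567995 [-0.1  0.5  1.6 -0.   1.1 -0.2] 25.9917
```

View pics/w9.png

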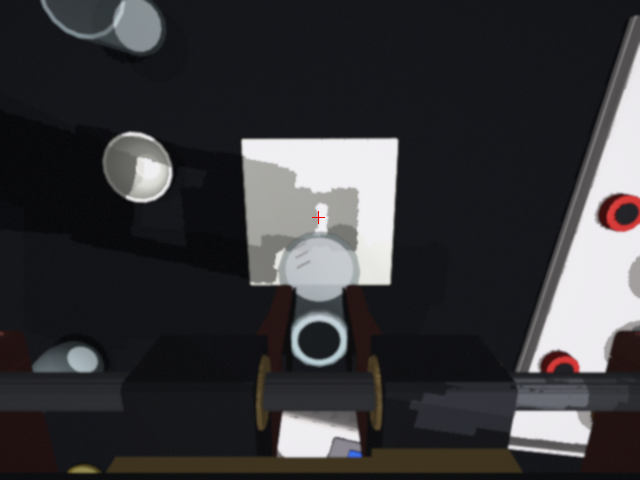

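```bash
python3 - <<'E'
from h import *
T=np.array([648.6,-19.0]); h=132
env.move_l([*T,h+8+8],rate=120); env.hold(.2)
r=env.move_l([*T,h+8-3],rate=20,f_stop=3); s=env.read_state(); print(r,s["tool_pos"],s["force"],s["time_s"])
set_gripper(52); env.hold(.2); s=env.read_state();p=s["tool_pos"]
env.move_l([p[0],p[1],330],rate=150); env.hold(.2); look("w10",[*T,8])
env.reach([350,0,420],q(0)); env.hold(.3)
for n in ("scene","side"): cv2.imwrite(f"pics/{n}1.png",viewer.camera(n))
E
```

```text
True [648.7 -19.  139.8] [0.2 0.2 2.8] 27.9833
pred (np.float64(319.6106260596854), np.float64(212.4695794551985)) [648.  -19.  329.2] 30.4583
```

View pics/w10.png

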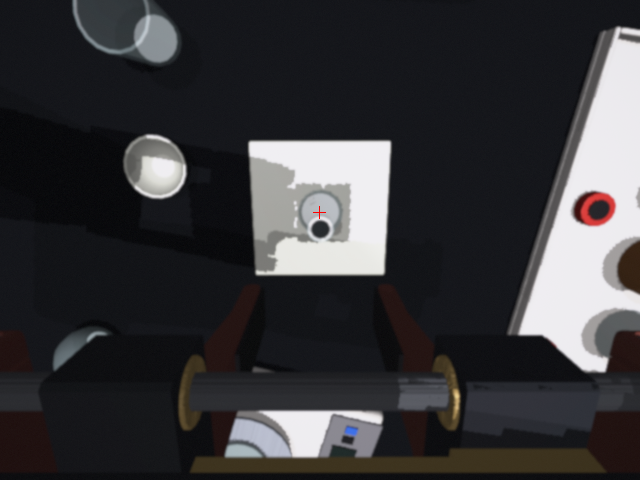

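View pics/scene1.png

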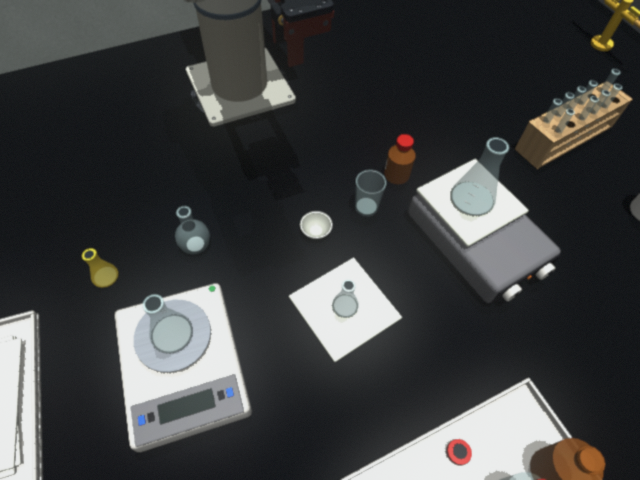

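View pics/side1.png

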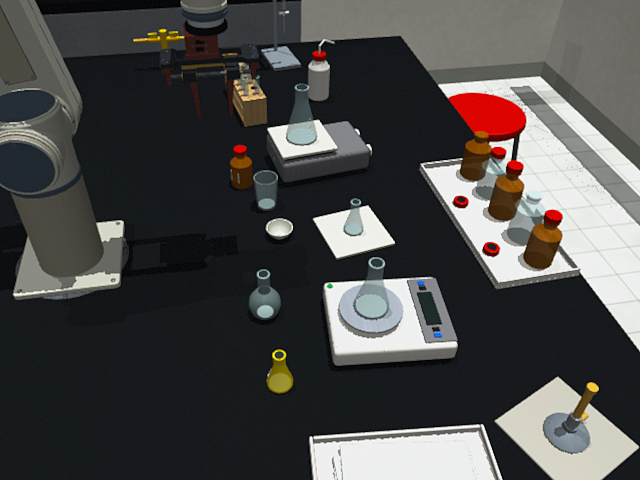

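```bash
python3 - <<'E'
import cv2,numpy as np
r=lambda n,x,y,w,h,k: cv2.resize(cv2.imread(f"pics/{n}1.png")[y:y+h,x:x+w],None,fx=k,fy=k,interpolation=cv2.INTER_CUBIC)
cv2.imwrite("pics/c8.png",np.hstack([r("scene",410,130,130,120,3),r("side",260,75,130,120,3)]))
from h import *
print("L rim",onz("scene",497,146,237),onz("side",302,89,237))
print("M rim",onz("scene",153,304,188),onz("side",376,263.5,188),"S rim",onz("scene",348,286,93),onz("side",355.5,203,93))
E
```

```text
L rim [576.6 274.3 237. ] [573.7 263.2 237. ]
M rim [ 607.  -314.8  188. ] [ 603.9 -318.8  188. ] S rim [650.1 -19.7  93. ] [647. -25.  93.]
```

View pics/c8.png

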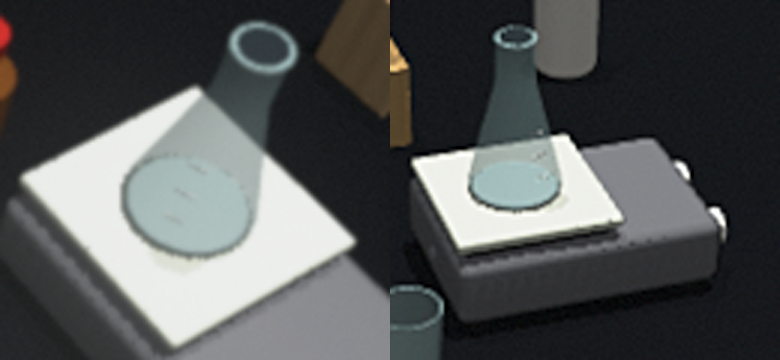

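All the checks agree to within a few mm, so I'm handing in.

```bash
python3 - <<'E'
from h import *
print(env.read_state()["time_s"],env.read_state()["force"]); print(workorder.sign_off())
E
```

```text
32.1 [-0.3  0.4 -0.1]
the job is handed in; nothing more can be done
None
```

The job is handed in after about 32 s of robot time. The large flask stands on the stirrer plate, the medium one on the balance pan and the small one on the tile. Each was gripped by the neck and lowered slowly until contact, within about 2 mm of the expected height. I then released it and backed the arm away.

**Last checks:**
- **Centring:** in the wrist pictures each base looks within about 3 mm of its target's middle, against a limit of 15 mm.
- **Upright and undisturbed:** the final scene and side pictures show all three flasks standing upright. The round flask, beaker, brown bottle, basin and yellow flask look unmoved.
- **Disagreement:** the three cameras differ by 2–7 mm, mostly in y, so I aimed at blended positions. My first side-camera reading of the large flask's rim was about 10 mm off in y. Re-reading the pixel in a close crop brought that to roughly 6–8 mm, and the crop showed the base centred on the plate.

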